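Open the ratchet clamp on the drill guide

ROBOT

A 6-joint arm with a two-finger parallel gripper is mounted at the origin on the work surface. World frame = base frame: x ahead of the robot, y to its left, z up, the work surface at z = 0. Lengths are in mm, angles in degrees, forces in N, time in s.
With the tool pointing down it reaches from about 350 to 850 mm from the base axis. Payload 8.1 kg.
Tool frame: the origin (TCP) lies midway between the tips of the shut fingers; the grasp point (between the pads) lies 19 mm behind it; z points along the fingers, y is the direction in which the jaws open and shut (so a half turn about z gives the same grasp; the last joint's range is limited). The gripper opens to 85 mm and grips with 20 to 120 N. Pads are 22 mm wide; open, the fingers measure 114 mm over their backs; the gripper's body (76 mm by 85 mm) begins 54 mm behind the grasp point. The pads swing forward as they close: fully open they stand 13 mm farther back than shut.
Start: joints at [66.096, 7.471, 85.268, -0, 87.261, -4.893], TCP at [195.426, 567.287, 231.292] pointing down, gripper open.
Joint ranges: [-169.43, 169.43], [-51.17, 129.36], [1.28, 143.12], [-76.62, 256.62], [0, 156.53], [-152.29, 152.29]. Speed limits (degrees/s): [136.94, 136.94, 159.86, 180, 180, 180].

INTERFACE

Orientations are given as [roll, pitch, yaw] about the fixed x, y, z axes, in that order (R = Rz(yaw) Ry(pitch) Rx(roll)).
In Python, from bench import telemetry, snapshot, camera_params, job gives the robot as it stands. The module is installed in compiled form; this text tells all that it offers.
- The arm moves only by the shell command python3 -m jog 'ROWS' [FORCE]. ROWS is JSON, a list that holds one entry, the list of rows, each a list of 7 numbers: the shift along the tool's x, y, z in units of 50 mm (1.0 is 50 mm), then the turn, a rotation vector about the tool's x, y, z in units of 2 pi rad (1.0 is 2 pi rad), then the opening, from 0 (shut) to 1 (fully open). In form: [[[dx, dy, dz, rx, ry, rz, claw], ...]]. A call has 1 to 12 rows; each row shifts and turns the commanded pose from where the row before left it, along the tool's axes as they then stand; what a row does not reach is not made up. A row lasts 1/8 s, in which the tool goes at most 62.5 mm and 10.7 degrees, less where a joint would pass 70% of its speed; a pose out of reach is approached as far as the arm can. A call with a number of a shift or a turn outside -1 to 1 is refused whole. A call with a gripper value outside its range is refused whole. The fingers move at their own pace and stop on an object; FORCE is the grip in N (left out, the last holds). Time passes only in rows, so rows that do not move let the fingers close. It gives the time, the measured TCP pose, the force and the opening at its end, in the units of the state.
- telemetry.sense(): the state, without advancing time (a new reading comes with each control period).
- snapshot(name): name is "side" or "top"; returns (picture, depth): 480x640x3 uint8, red, green, blue; 480x640 float32, mm along the optical axis (not along the pixel's ray), 0 where there is no reading.
- camera_params(name): a dict with "K" (3x3 intrinsics, pixels), "extrinsics" (4x4, takes a point from camera to world coordinates). Camera axes: x right, y down, z forward; pixel columns grow to the right and rows downward; lengths in mm; the calibration is good to about 2 mm. A picture is of the moment at which its call begins. camera_params takes no time and is no camera call.
- job.hand_in(): hands the job in, once; it reports no verdict.
The state is a dict: "time": time; "joint_pos": joint angles; "qd": joint speeds; "joint_efforts": joint torques, N m; "tool_pos": TCP position; "tcp_rot": TCP orientation; "ft_force": force on the tool from outside, world axes, zero at the start; "wrist_torque": the same for the moment, N m; "finger_gap": finger opening in mm.
Only numpy, scipy, OpenCV 4.12 (cv2) and the standard library are available. Lean on these libraries where they do the work, as an engineer would, in place of code of your own. Each camera call takes 0.05 s, during which the arm holds its last target. There are 200 camera calls.

TASK

Open the bar clamp that holds the white drill guide: flip its ratchet pawl up clear of the teeth by its thumb tab, then draw the toothed bar back by its black grip about 60 mm, so that the jaw stands well away from the guide. Leave the guide standing where it is, and leave the other clamp, which holds a grey decking offcut, shut.

Things in the scene. Friction and masses are not known exactly. Their poses are not given: they have to be found in the camera images.
- clamp_a: Grey steel bar clamp fixed to the bench, the one holding the white drill guide (the same clamp with a grey offcut stands 170 mm off). Origin on the bench; x along the bar from black grip (-x) to jaws (+x), z up. In mm: base x -70..200, 56 wide, 8 thick; housing x -55..45, 35 wide, top z 37 (ears z 44); pawl pivot x -35, z 36, axis along y; fixed jaw x 178..192, 50 wide, top z 52.
- pawl_a (a joint): Pawl angle, rad: 0 = nose down in the teeth, bar locked; grows as it lifts, to a stop at 0.9; clear of the teeth from 0.25, well up from 0.6. The hinge is stiff (0.06 N m): it stays where left. The nose lifts as the thumb tab above the pivot tips over towards the grip (clamp -x): push it that way with closed fingers from the jaw side, tips at z 60 to 75 mm, or pinch it across the bar and follow the arc.
- tab_a (a point): Point on the pawl's thumb tab, 40 mm straight above the pivot (clamp x -35, y 0, z 76 mm) while the pawl is down. The tab is a steel plate across the bar, 24 mm wide (clamp y), 6 thick (x), z 43 to 96. The pawl's arm (16 wide, top z 43) runs 53 mm from the pivot to the nose at clamp +x and rises as the tab tips. Tipped right over, the tab's top ends at clamp x -84, z 75, 40 mm short of the grip.
- bar_a: Toothed bar, 20 mm wide, 12 high plus 8 mm teeth, loose in the housing. Origin: its underside (8 mm over the bench) below the grip; x to the jaw, z up. Grip: black upright block 22 x 22 mm at the origin, z 12..72 above it. Starts at clamp x -135. Pawl lifted, it slides to -x (under 5 N) up to 80 mm, where its jaw (46 wide, x 260..270) meets the housing; pawl down, 3 mm of play. Cannot be lifted out.
- guide: White plastic drill guide, 38 mm (along the clamp) x 50 x 45 high with a 12 mm rib on top and three holes, 90 g, standing loose between the jaws on the clamp's base plate (8 mm up). Origin at the centre of its underside, z up; it lies straight along clamp +x from the grip, within 3 mm.
- bar_b: Toothed bar of the other clamp, the same shape and frame as bar_a; its jaws hold a grey decking offcut (38 x 52 x 62 mm high). To be left alone. Which clamp is nearer the robot varies.
Mind the look-alikes: they are no part of the job. Leave any pink, red or turquoise look-alike of the guide alone.

How it is judged:
By the outcome, as a careful person would: the job done as asked, in the order asked, and still so for the second after the job is handed in, with the robot touching nothing.
It also fails if it takes over 43 s, if anything falls off the work surface, if the arm or the gripper's body presses on something with over 40 N, if the wrist force passes 120 N, or if a joint passes its speed limit or range.

## Working session

There is one attempt and no reset: what is moved stays moved. The work goes in short steps, Python scripts to look and compute and a shell command to move; the robot and the scene stay as the last step left them, time stands still between calls to the robot, and variables do not carry over. Pictures are saved under pics/ and viewed, about 8 in all and at most 12, crops included, and the job is handed in when it is done.

```bash
mkdir -p pics
python3 - <<'E'
from bench import telemetry,snapshot,camera_params
import cv2,numpy as np
for n in("top","side"):
    p,d=snapshot(n);cv2.imwrite(f"pics/{n}0.png",p[:,:,::-1]);np.save(f"{n}0.npy",d)
    c=camera_params(n);print(n,np.round(c["K"],1).tolist(),np.round(c["extrinsics"],3).tolist())
print(telemetry.sense())
E
```

```text
top [[486.9, 0.0, 321.3], [0.0, 486.9, 241.9], [0.0, 0.0, 1.0]] [[0.002, -0.983, 0.183, 367.459], [-1.0, 0.0, 0.015, 38.508], [-0.015, -0.183, -0.983, 856.762], [0.0, 0.0, 0.0, 1.0]]
side [[620.9, 0.0, 327.4], [0.0, 620.9, 244.8], [0.0, 0.0, 1.0]] [[-0.98, -0.147, 0.135, 378.08], [-0.199, 0.775, -0.599, 577.698], [-0.016, -0.614, -0.789, 752.366], [0.0, 0.0, 0.0, 1.0]]
{'time': 0.1, 'joint_pos': array([ 6.60956392e+01,  7.51237098e+00,  8.53242632e+01, -2.67259888e-04,
        8.72635762e+01, -4.89528280e+00]), 'qd': array([ 0.11077035, -0.17489537, -0.18108038, -0.01131462, -0.02805336,
        0.07568558]), 'joint_efforts': array([ 1.48415325e-03, -5.70947599e+01, -5.01944911e+01, -9.27967676e-05,
        8.01156799e-03,  2.17399116e-05]), 'tool_pos': array([195.22256963, 566.80393625, 230.32105268]), 'tcp_rot': array([-1.79900132e+02, -8.28548281e-03,  1.60990928e+02]), 'ft_force': array([-0.10638194,  0.37528643, -0.42668411]), 'wrist_torque': array([ 0.01392116, -0.06290176,  0.03664039]), 'finger_gap': 85.50106513436127}
```

View pics/top0.png

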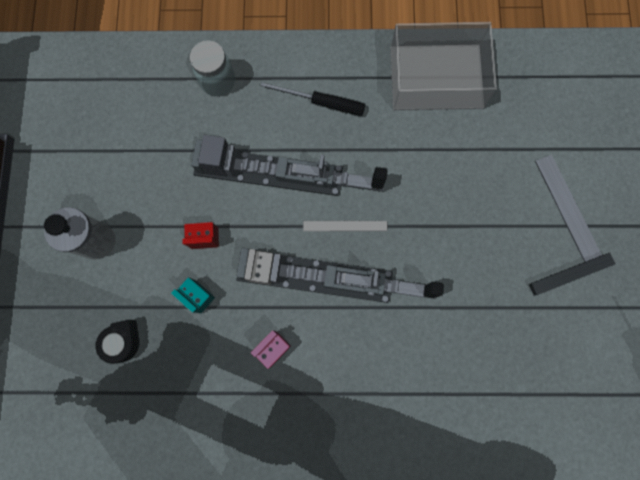

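View pics/side0.png

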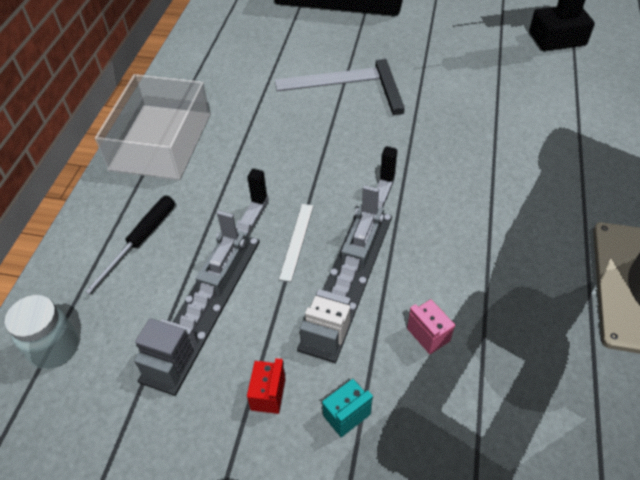

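The top picture shows the white guide at (262,266) and its grip at (433,289). The other clamp is above it, with its offcut at (210,152). In the side picture the tab is at (371,200) and the grip at (388,163).

```bash
cat > h.py <<'E'
import numpy as np,cv2
from bench import snapshot,camera_params
def cloud(n,d):
    c=camera_params(n);K=c["K"];E=np.array(c["extrinsics"])
    v,u=np.indices(d.shape)
    P=np.stack([(u-K[0][2])*d/K[0][0],(v-K[1][2])*d/K[1][1],d],-1)
    W=P@E[:3,:3].T+E[:3,3];W[d==0]=np.nan
    return W
def pix(n,p):
    c=camera_params(n);q=np.linalg.inv(c["extrinsics"])@np.r_[p,1];q=np.array(c["K"])@q[:3];return q[:2]/q[2]
E
python3 - <<'E'
from h import *
def show(n,r,name,zlo,zhi):
    W=cloud(n,np.load(f"{n}0.npy"));u0,u1,v0,v1=r
    w=W[v0:v1,u0:u1].reshape(-1,3);w=w[(w[:,2]>zlo)&(w[:,2]<zhi)]
    if len(w): print(n,name,len(w),np.round(w.mean(0),1),np.round(np.percentile(w,[3,97],axis=0),1).tolist())
show("top",(415,455,270,310),"grip top",70,90)
show("side",(370,410,135,190),"grip top",74,90)
show("top",(235,285,240,295),"guide rib",57,75)
show("side",(295,360,285,360),"guide rib",57,75)
show("top",(235,285,240,295),"guide top",48,57)
show("side",(295,360,285,360),"guide top",48,57)
show("side",(350,384,170,225),"tab",60,105)
show("side",(350,384,170,225),"tabtop",85,105)
show("top",(365,410,255,310),"tab",60,105)
E
```

```text
top grip top 197 [ 437.3 -132.1   78. ] [[427.6, -143.4, 72.0], [447.8, -122.4, 81.3]]
side grip top 156 [ 435.1 -131.2   78.7] [[425.2, -142.0, 74.7], [445.5, -122.4, 81.6]]
top guide rib 201 [478.6 168.6  63.8] [[454.8, 162.1, 58.3], [501.1, 175.1, 66.6]]
side guide rib 373 [476.8 170.2  63.6] [[453.3, 162.5, 57.5], [500.8, 176.4, 66.9]]
top guide top 914 [477.4 155.6  51.6] [[453.1, 125.3, 48.6], [501.8, 188.7, 54.7]]
side guide top 1252 [476.  157.9  52.1] [[451.6, 125.0, 48.6], [501.5, 190.1, 55.6]]
side tab 317 [449.8 -32.8  80.6] [[438.5, -37.0, 61.6], [461.2, -29.9, 96.6]]
side tabtop 129 [449.5 -33.2  92.3] [[438.5, -38.1, 85.4], [460.6, -29.9, 96.9]]
top tab 87 [450.4 -33.5  88.4] [[440.0, -37.2, 61.6], [462.4, -30.3, 97.1]]
```

Both cameras agree on the clamp. It points +7.8° off world +y, and its origin is near (454.8, 1.2). The distances grip–tab (100 mm) and grip–guide (294 mm) match the sizes given. I'll align the tool x axis with the clamp x axis at yaw 82.2°, then travel.

```bash
python3 -m jog '[[[0,0,0,0,0,0.0274,0],[0,0,0,0,0,0.0274,0],[0,0,0,0,0,0.0274,0],[0,0,0,0,0,0.0274,0],[0,0,0,0,0,0.0274,0],[0,0,0,0,0,0.0274,0],[0,0,0,0,0,0.0274,0],[0,0,0,0,0,0.0271,0]]]'
python3 -m jog '[[[-0.743,0.477,0,0,0,0,0],[-0.743,0.477,0,0,0,0,0],[-0.743,0.477,0,0,0,0,0],[-0.743,0.477,0,0,0,0,0],[-0.743,0.477,0,0,0,0,0],[-0.743,0.477,0,0,0,0,0],[-0.743,0.477,0,0,0,0,0],[-0.743,0.477,0,0,0,0,0],[-0.743,0.477,0,0,0,0,0],[-0.743,0.477,0,0,0,0,0]]]'
```

```text
time: 1.1
tool_pos: [195.3, 567.0, 230.7]
tcp_rot: [-180.0, 0.1, 81.9]
ft_force: [0.6, 0.3, 0.2]
finger_gap: -0.4
time: 2.35
tool_pos: [381.4, 165.4, 231.0]
tcp_rot: [-180.0, 0.0, 82.2]
ft_force: [0.3, 0.6, 0.4]
finger_gap: -0.0
```

```bash
python3 -m jog '[[[-0.74,0.475,0,0,0,0,0],[-0.74,0.475,0,0,0,0,0],[-0.74,0.475,0,0,0,0,0],[-0.73,0.475,0,0,0,0,0],[0,0,0.7,0,0,0,0],[0,0,0.7,0,0,0,0],[0,0,0.6,0,0,0,0],[0,0,0,0,0,0,0]]]'
python3 - <<'E'
from h import *
p,d=snapshot("side");cv2.imwrite("pics/s1.png",cv2.resize(p[100:340,230:490,::-1],None,fx=2.2,fy=2.2))
E
```

```text
time: 3.35
tool_pos: [452.8, 7.9, 128.5]
tcp_rot: [-179.7, 0.0, 82.2]
ft_force: [-0.1, 0.2, 0.4]
finger_gap: -0.0
```

View pics/s1.png

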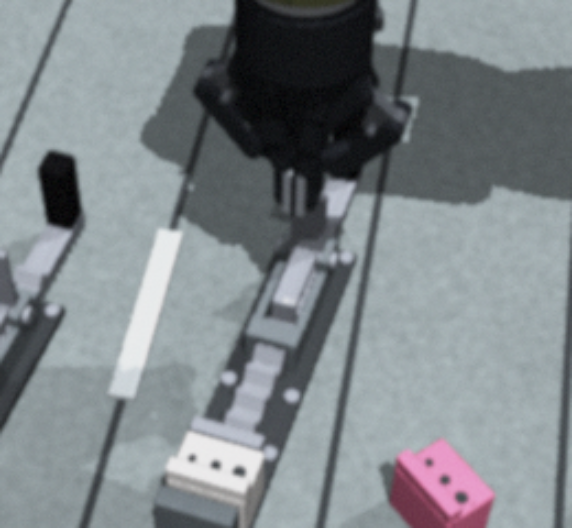

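The crop shows the closed fingers over the clamp on the jaw side of the tab (tab near (312,225) in the crop). I'll go down to z 68 and push.

```bash
python3 -m jog '[[[0,0.03,0.6,0,0,0,0],[0,0.028,0.6,0,0,0,0],[0,0,0,0,0,0,0]]]' && python3 -m jog '[[[-0.2,0,0,0,0,0,0],[-0.2,0,0,0,0,0,0],[-0.1,0,0,0,0,0,0],[-0.1,0,0,0,0,0,0],[-0.1,0,0,0,0,0,0],[-0.1,0,0,0,0,0,0],[-0.1,0,0,0,0,0,0],[-0.1,0,0,0,0,0,0]]]'
```

```text
time: 3.78
tool_pos: [457.2, 7.5, 70.8]
tcp_rot: [-179.9, 0.0, 82.2]
ft_force: [-0.6, 0.5, 0.6]
finger_gap: 0.0
time: 4.78
tool_pos: [451.0, -42.4, 71.0]
tcp_rot: [-180.0, -0.0, 82.2]
ft_force: [-0.4, 1.4, -0.1]
finger_gap: -0.1
```

```bash
python3 -m jog '[[[-0.08,0,0,0,0,0,0],[-0.08,0,0,0,0,0,0],[-0.08,0,0,0,0,0,0],[0,0,0,0,0,0,0]]]'; python3 -m jog '[[[0.1,0,-0.8,0,0,0,0],[0.4,0,-0.8,0,0,0,0],[0.8,0,-0.4,0,0,0,0],[0.8,0,0,0,0,0,0],[0.4,0,0,0,0,0,0],[0,0,0,0,0,0,0]]]'
python3 - <<'E'
from h import *
p,d=snapshot("side");cv2.imwrite("pics/s2.png",cv2.resize(p[100:340,230:490,::-1],None,fx=2.2,fy=2.2))
W=cloud("side",d);w=W[130:260,330:410].reshape(-1,3)
O=np.array([454.8,1.2]);cx=(w[:,:2]-O)@[.1357,.9907];cy=(w[:,:2]-O)@[-.9907,.1357]
for z in range(40,100,6):
    m=(abs(w[:,2]-z)<3)&(abs(cy)<14)&(cx<-36)&(cx>-120)
    if m.sum():print(z,m.sum(),np.percentile(cx[m],[5,50,95]).round(1))
E
```

```text
time: 5.28
tool_pos: [449.7, -54.5, 71.4]
tcp_rot: [180.0, 0.0, 82.2]
ft_force: [-0.2, -0.0, 0.0]
finger_gap: 0.2
time: 6.02
tool_pos: [466.7, 70.8, 171.4]
tcp_rot: [180.0, 0.0, 82.3]
ft_force: [0.6, 0.2, 0.5]
finger_gap: -0.1
40 18 [-49.9 -40.2 -37. ]
46 94 [-47.5 -42.1 -38.3]
52 88 [-52.5 -47.6 -42.9]
58 81 [-56.9 -53.2 -48.8]
64 72 [-62.5 -58.4 -54. ]
70 41 [-68.2 -63.5 -60.1]
76 11 [-72.9 -68.1 -65.2]
```

View pics/s2.png

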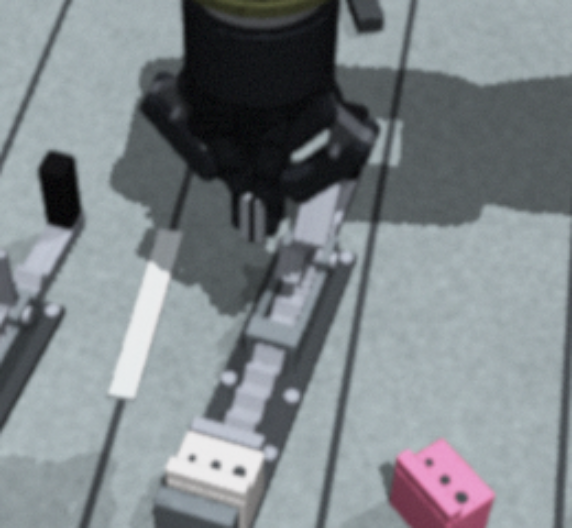

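The pawl is up: the tab plate slopes to about 0.73 rad and the nose has lifted. Now to the grip.

```bash
python3 -m jog '[[[-0.82,-0.01,0,0,0,0,0.8],[-0.82,-0.01,0,0,0,0,0.8],[-0.82,-0.01,0,0,0,0,0.8],[-0.82,-0.01,0,0,0,0,0.8],[-0.82,-0.01,0,0,0,0,0.8],[0,0,0.7,0,0,0,0.8],[0,0,0.5,0,0,0,0.8],[0,0,0,0,0,0,0.8]]]'
python3 - <<'E'
from h import *
p,d=snapshot("side");cv2.imwrite("pics/s3.png",cv2.resize(p[60:300,270:530,::-1],None,fx=2.2,fy=2.2))
E
```

```text
time: 7.08
tool_pos: [434.0, -133.3, 109.1]
tcp_rot: [-179.7, -0.0, 82.1]
ft_force: [-0.1, 0.3, -0.3]
finger_gap: 68.4
```

View pics/s3.png

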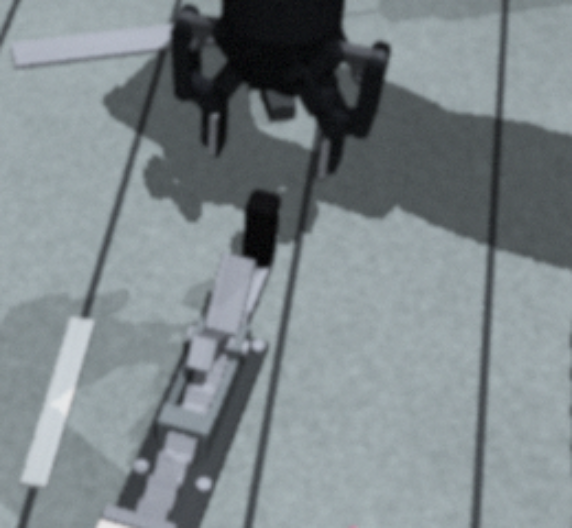

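The fingers straddle the grip, at about (213,130) and (330,155) in the crop with the grip at (262,205). I'll go down and grip.

```bash
python3 -m jog '[[[0,0.04,0.4,0,0,0,0.8],[0,0,0.4,0,0,0,0.8],[0,0,0.4,0,0,0,0.8],[0,0,0,0,0,0,0.8],[0,0,0,0,0,0,0],[0,0,0,0,0,0,0],[0,0,0,0,0,0,0],[0,0,0,0,0,0,0],[0,0,0,0,0,0,0],[0,0,0,0,0,0,0]]]' 30
```

```text
time: 8.38
tool_pos: [438.9, -133.7, 52.2]
tcp_rot: [179.9, 0.0, 82.2]
ft_force: [-2.7, -1.2, 7.2]
finger_gap: 21.7
```

```bash
python3 -m jog '[[[-0.1,0,0,0,0,0,0],[-0.12,0,0,0,0,0,0],[-0.12,0,0,0,0,0,0],[-0.12,0,0,0,0,0,0]]]' &&  python3 -m jog '[[[-0.12,0,0,0,0,0,0],[-0.12,0,0,0,0,0,0],[-0.12,0,0,0,0,0,0],[-0.12,0,0,0,0,0,0],[-0.12,0,0,0,0,0,0],[-0.12,0,0,0,0,0,0],[-0.06,0,0,0,0,0,0],[0,0,0,0,0,0,0]]]'
```

```text
time: 8.88
tool_pos: [435.3, -155.8, 51.3]
tcp_rot: [180.0, -0.1, 82.2]
ft_force: [1.2, 4.5, 3.1]
finger_gap: 21.5
time: 9.88
tool_pos: [429.8, -195.3, 51.4]
tcp_rot: [-180.0, 0.0, 82.2]
ft_force: [-1.1, 1.2, 1.6]
finger_gap: 21.2
```

Drawn about 62 mm at low force. I'll release, back off upward and check.

```bash
python3 -m jog '[[[0,0,0,0,0,0,0.7],[0,0,0,0,0,0,0.7],[0,0,0,0,0,0,0.7],[0,0,0,0,0,0,0.7],[0,0,-0.4,0,0,0,0.7],[0,0,-0.8,0,0,0,0.7],[0,0,-0.8,0,0,0,0.7],[0,0,-0.8,0,0,0,0.7],[-0.5,0,-0.4,0,0,0,0.7],[-0.5,0,0,0,0,0,0.7],[0,0,0,0,0,0,0.7]]]'
python3 - <<'E'
from h import *
p,d=snapshot("side");cv2.imwrite("pics/s4.png",p[:,:,::-1])
W=cloud("side",d);O=np.array([454.8,1.2])
W0=cloud("side",np.load("side0.npy"))
def cl(w):w=w.reshape(-1,3);return np.c_[(w[:,:2]-O)@[.1357,.9907],(w[:,:2]-O)@[-.9907,.1357],w[:,2]]
def box(n,lo,hi):
    for a in(W0,W):
        c=cl(a);m=np.all((c>lo)&(c<hi),1);print(n,m.sum(),np.percentile(c[m],[3,50,97],axis=0).round(1).tolist() if m.any() else "")
box("grip",[-225,-20,68],[-110,20,90])
box("guide rib",[130,-40,57],[200,40,75])
box("guide top",[136,-40,47],[176,40,56])
box("moving jaw",[40,-30,40],[138,30,75])
box("tab",[-100,-13,50],[-34,13,100])
box("other grip",[-225,-220,70],[-110,-120,90])
box("other grip+",[-225,120,70],[-110,220,90])
E
```

```text
time: 11.25
tool_pos: [422.9, -245.4, 211.6]
tcp_rot: [180.0, 0.0, 82.1]
ft_force: [-0.0, 1.4, -0.3]
finger_gap: 59.7
grip 200 [[-144.6, -8.9, 69.1], [-130.6, 1.8, 78.5], [-125.1, 11.5, 81.5]]
grip 184 [[-206.1, -10.9, 68.9], [-192.0, -0.4, 78.1], [-186.4, 9.5, 81.8]]
guide rib 373 [[164.4, -22.8, 57.5], [170.9, 1.0, 64.4], [174.7, 25.1, 66.9]]
guide rib 372 [[164.1, -22.6, 57.6], [171.2, 0.8, 64.6], [174.6, 24.7, 66.8]]
guide top 631 [[137.4, -22.4, 48.0], [150.3, 1.9, 52.9], [174.3, 25.4, 55.5]]
guide top 631 [[137.6, -22.3, 48.4], [149.8, 2.3, 52.9], [174.3, 25.1, 55.4]]
moving jaw 288 [[123.7, -22.7, 47.1], [130.4, -0.7, 50.8], [137.7, 21.1, 53.4]]
moving jaw 351 [[62.2, -21.4, 40.8], [70.4, 0.4, 49.8], [137.5, 22.6, 53.3]]
tab 204 [[-39.0, -11.4, 51.6], [-35.0, 0.8, 77.7], [-34.0, 11.8, 96.6]]
tab 467 [[-74.9, -10.9, 50.9], [-60.8, 0.4, 66.2], [-46.1, 11.7, 81.6]]
other grip 0 
other grip 0 
other grip+ 0 
other grip+ 0
```

View pics/s4.png

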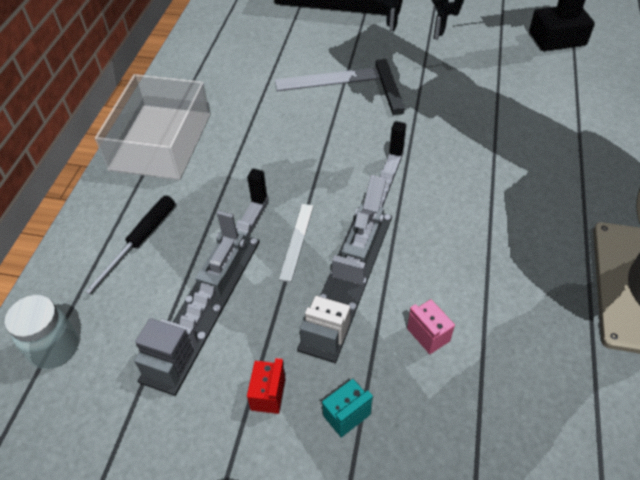

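The picture shows the moving jaw at (348,268), well clear of the guide at (328,312). The pawl is up, and the other clamp (tab at (228,225), grip at (257,187)) looks unchanged. Nothing is being touched, so I'm handing in.

```bash
python3 -c "from bench import job;print(job.hand_in())"
```

```text
the job is handed in; nothing more can be done
None
```

The clamp holding the white guide is open. I tipped its pawl up with closed fingers from the jaw side, then drew the bar back by its grip, let go and raised the arm clear. The job was handed in; the last clock reading before that was 11.25 s, well under the 43 s limit.

What the last depth check showed:
- **Pawl:** it stands at about 0.73 rad, measured just after I tipped it. It was still up in the last look.
- **Bar:** the grip and the jaw both moved back about 61 mm, so the jaw stands well away from the guide.
- **Guide:** it has not moved, to within about 0.5 mm.
- **Other clamp:** it looks unchanged in the picture, but my numeric check of its grip found no points, so this rests on the picture alone.
- **Forces:** the largest wrist force I read was about 8 N, as the fingers closed on the grip. Readings were only taken at the end of each move.

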